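# Latch the potato bin

### The arm

A 6-joint arm with a two-finger parallel gripper is mounted at the origin on a cart in front of the work surface, level with it; the furniture and walls round the work are solid. World frame = base frame: x ahead of the robot, y to its left, z up, the work surface at z = 0. Lengths are in mm, angles in rad, forces in N, time in s.
With the tool pointing down it reaches from about 275 to 825 mm from the base axis. Payload 5.2 kg.
Tool frame: the origin (TCP) lies on the centre line of the jaws, within the pads' length; the fingertips stand robot.tips_ahead ahead of it and the grasp point (between the pads) lies 2 mm behind it (robot.tips_ahead is the distance from the TCP to the fingertips, in mm); z points along the fingers, y is the direction in which the jaws open and shut (so a half turn about z gives the same grasp; the last joint's range is limited). The gripper opens to 93 mm and grips with 3 to 60 N. Pads are 15 mm wide; open, the fingers measure 128 mm over their backs; the gripper's body (75 mm by 188 mm) begins 65 mm behind the grasp point.
Start: joints at [-1.382, 0.259, 1.535, -0, 1.348, -0.203], TCP at [210.04, -508.319, 235.653] pointing down, gripper open.
Joint ranges: [-3.14, 3.14], [-0.91, 2.08], [0.19, 2.58], [-1.22, 4.36], [0.22, 2.71], [-3.12, 3.12]. Speed limits (rad/s): [2.57, 2.57, 3.14, 3.14, 3.14, 3.14].

### API

Orientations are given as a unit quaternion [w, x, y, z].
In Python, from cell import telemetry, capture, camera_model, robot, recognise, masks_of, tip_of gives the robot as it stands.
- The arm moves only by the shell command python3 -m pendant 'ROWS' [OPENING] [FORCE]. ROWS is JSON, a list of rows, each a list of 2 entries, a list of its own where there are three numbers: the shift along the world's x, y, z in cm, then the turn about the world's z in units of 8 degrees (1.0 is 8 degrees). A call has 1 to 12 rows; each row shifts and turns the pose as measured when the row begins; what a row does not reach is not made up. A row lasts 1/8 s, in which the tool goes at most 62.5 mm and 10.7 degrees, less where a joint would pass 70% of its speed; a pose out of reach is approached as far as the arm can. A call is refused whole if a number of a shift passes 6.25 or a number of a turn 1, either way. A call with a gripper value outside its range is refused whole. OPENING is the opening in per cent of the stroke, from 0 (shut) to 100 (fully open), set as the call begins (- or left out, the last holds). The fingers move at their own pace and stop on an object; FORCE is the grip in N (left out, the last holds). Time passes only in rows, so rows that do not move let the fingers close. It gives the time, the measured TCP pose, the force and the opening at its end, in the units of the state.
- telemetry.get_obs(): the state, without advancing time (a new reading comes with each control period).
- capture(name): name is "scene" or "top"; returns the picture (384x512x3 uint8, red, green, blue); there is no depth.
- camera_model(name): a dict with "mtx" (3x3 intrinsics, pixels), "k1" (the pictures are not rectified: a ray, as slopes to the right and down, at radius r is drawn at 1 + k1 r^2 times it, then the intrinsics apply), "R" (3x3) and "t" (3): a world point X has camera coordinates R X + t. Camera axes: x right, y down, z forward; pixel columns grow to the right and rows downward; lengths in mm; the calibration is good to about 2 mm. A picture is of the moment at which its call begins. camera_model takes no time and is no camera call.
- robot.finish_job(): hands the job in, once; it reports no verdict.
Trained networks look in the newest picture that a camera, given by its name, has taken for a name from the list of things; names that differ only in an ending like _2 or _b are one class to them, and where a whole thing is asked for, a point or a joint stands for the part that bears it (a point fixed in the world has none). Each returns a list of dicts, best first, with "confidence" (0 to 1); they miss things now and then, are a little off and sometimes report something else, mostly with a low value. They report only what shows in the picture. A call takes as long as a camera call.
- recognise(name, camera): "extent" ([left, top, right, bottom] as shares, 0 to 1, of the picture: columns of its width, rows of its height, round what is visible of it).
- masks_of(name, camera): "mask" (384x512 bool, what is visible of it) and "extent" ([left, top, right, bottom] as shares, 0 to 1, of the picture: columns of its width, rows of its height, round what is visible of it).
- tip_of(name, camera): "at" ([column, row] as shares, 0 to 1, of the picture: columns of its width, rows of its height: a listed point, or the origin of a listed thing).
The state is a dict: "time": time; "joint_positions": joint angles; "dq": joint speeds; "tau": joint torques, N m; "tool_pos": TCP position; "tcp_rot": TCP orientation; "wrist_force": force on the tool from outside, world axes, zero at the start; "wrist_torque": the same for the moment, N m; "opening": opening from 0.0 (shut) to 1.0 (fully open).
Only numpy, scipy, OpenCV 4.12 (cv2) and the standard library are available. Lean on these libraries where they do the work, as an engineer would, in place of code of your own. Each camera call takes 0.05 s, during which the arm holds its last target.

### The job

Two small wooden bins stand on the worktop, each with a sliding lid held by a drop latch; one lid has been left open. Take that bin's latch bar by its red sleeve, lift it clear, draw the lid fully shut with the bar held up over its steel keeper, then lower the bar so that it drops into the notch, and let go. Leave the latch of the other bin alone.

Things in the scene. Friction and masses are not known exactly. Their poses are not given: they have to be found in the camera images.
- open_bin_sleeve (a point): Centre of the red sleeve (36 long, 16 thick, 24 mm tall) on the steel latch bar of the open bin; 130 mm above the worktop while the bar lies level, 45 mm above the lid. Grip it from above across its 16 mm. Frame: x along the bar, away from the keeper, the way the lid opens; y across, level. The bar is hinged to a lug on the lid 65 mm towards +x, at the same height.
- open_bin_lid (a joint): Slide of the open bin's lid, m: 0 = shut (stop), up to 0.075 as it opens towards the sleeve's +x; starts 0.04 to 0.065. It slides easily (1 N) and carries the bar, so moving the held sleeve towards -x by this value shuts it. Pale wooden bin, 160 x 100 mm, 85 mm high, fixed to the worktop.
- open_bin_bar (a joint): Hinge of that bar on the lid, rad: 0 = level, up to 0.9 lifted; it falls by its weight. A tooth under its end, 32 mm from the sleeve towards -x, passes the keeper's horn above 0.21 (sleeve 14 mm up; 27 mm is ample). The steel keeper on the bin's -x end wall has this horn, a notch 26 mm long, then a low lip; with the lid shut the 10 mm tooth is mid-notch.
- shut_bin_bar (a joint): The same latch bar with red sleeve on the other, identical bin (135 to 270 mm away), which is shut and latched from the start; rad, 0 = level, down in its notch. Leave it. Mind the fixed wooden post, 123 x 93 mm, from floor to beam, between hob and worktop, its axis 0.56 m ahead of the robot base and 0.14 m to the left: pass it on the robot's side.

How it is judged:
By the outcome, as a careful person would: the job done as asked, in the order asked, and still so for the second after the job is handed in, with the robot touching nothing.
It also fails if it takes over 38 s, if anything falls off the work surface, if the arm or the gripper's body presses on something with over 40 N, if the wrist force passes 120 N, or if a joint passes its speed limit or range.

## Working session

There is one attempt and no reset: what is moved stays moved. The work goes in short steps, Python scripts to look and compute and a shell command to move; the robot and the scene stay as the last step left them, time stands still between calls to the robot, and variables do not carry over. Pictures are saved under pics/ and viewed, and the job is handed in when it is done.

```bash
ls; mkdir -p pics
cat > h.py <<'E'
import numpy as np,cv2
from cell import telemetry,capture,camera_model,robot,recognise,masks_of,tip_of
def ray(cam,u,v):
    m=camera_model(cam);K=np.array(m["mtx"]);R=np.array(m["R"]);t=np.array(m["t"])
    p=np.array([(u-K[0,2])/K[0,0],(v-K[1,2])/K[1,1]]);k=m["k1"];q=p.copy()
    for _ in range(30): q=p/(1+k*(q@q))
    d=R.T@np.array([q[0],q[1],1]);return -R.T@t,d/np.linalg.norm(d)
def atz(cam,u,v,z):
    o,d=ray(cam,u,v);return o+d*(z-o[2])/d[2]
def proj(cam,X):
    m=camera_model(cam);K=np.array(m["mtx"]);c=np.array(m["R"])@np.array(X,float)+np.array(m["t"])
    q=c[:2]/c[2];q=q*(1+m["k1"]*(q@q));return K[:2,:2]@q+K[:2,2]
def tri(r1,r2):
    A=[];b=[]
    M=np.zeros((3,3));v=np.zeros(3)
    for o,d in(r1,r2):
        P=np.eye(3)-np.outer(d,d);M+=P;v+=P@o
    return np.linalg.solve(M,v)
E
python3 - <<'E'
from h import *
print(telemetry.get_obs(), robot.tips_ahead)
for c in("scene","top"):
    im=capture(c);cv2.imwrite(f"pics/{c}0.png",cv2.resize(im[:,:,::-1],(800,600)))
    np.save(f"{c}0.npy",im)
    for n in("open_bin_sleeve","shut_bin_bar"):
        for r in tip_of(n,c): print(c,n,np.array(r["at"])*[512,384],r["confidence"])
    print(c,camera_model(c)["t"],ray(c,256,192))
E
```

```text
pics
{'time': 0.0, 'joint_positions': array([-1.38181382e+00,  2.59341490e-01,  1.53606890e+00, -1.48251184e-05,
        1.34798341e+00, -2.02812201e-01]), 'dq': array([ 0.00117552, -0.00092571,  0.00105304, -0.00033238,  0.00068392,
        0.00017267]), 'tau': array([-1.03370687e-04, -4.37309074e+01, -2.84000516e+01,  7.19939615e-02,
        4.13809007e-02, -1.35742794e-04]), 'tool_pos': array([ 209.92963893, -507.81050122,  234.82417767]), 'tcp_rot': array([-9.00604687e-04,  9.80872679e-01,  1.94648340e-01, -1.00037183e-06]), 'wrist_force': array([-0.02581707, -0.2333692 , -0.37357538]), 'wrist_torque': array([-0.06320536, -0.02287683,  0.02167699]), 'opening': 1.0060411812505232} 17.0
scene open_bin_sleeve [266.1888 229.5936] 0.65Traceback (most recent call last):
  File "<stdin>", line 7, in <module>
ValueError: it knows: open_bin_sleeve
```

Run:
```python
from h import *
for c in("scene","top"):
    im=capture(c);cv2.imwrite(f"pics/{c}0.png",cv2.resize(im[:,:,::-1],(800,600)))
    np.save(f"{c}0.npy",im)
    for r in tip_of("open_bin_sleeve",c): 
        p=np.array(r["at"])*[512,384];print(c,p,r["confidence"],atz(c,*p,130))
    for n in("open_bin_lid","shut_bin_bar","open_bin_bar","open_bin_sleeve"):
      try:
        for r in recognise(n,c): 
            e=np.array(r["extent"])*[512,384,512,384];print(n,e,r["confidence"],atz(c,(e[0]+e[2])/2,(e[1]+e[3])/2,130))
      except ValueError as x: print(n,x)
    print(c,ray(c,256,192))
```

```text
scene [266.8032 227.4816] 0.81 [ 415.21541056 -251.76963639  130.        ]
open_bin_lid [249.088  218.8032 340.2752 292.992 ] 0.9 [ 370.06720503 -339.23472601  130.        ]
shut_bin_bar [230.912  171.1872 267.2128 190.3872] 0.66 [ 554.73666244 -109.09141964  130.        ]
open_bin_bar [254.6176 220.416  274.688  237.504 ] 0.62 [ 408.59478764 -251.30321562  130.        ]
open_bin_sleeve [253.696  218.496  272.1792 240.4992] 0.91 [ 405.16653641 -249.7144975   130.        ]
scene (array([-131.37952085, -603.11668235,  556.11356276]), array([ 0.7243471 ,  0.50035093, -0.47431027]))
top [289.9968 238.8096] 0.73 [ 414.72593413 -254.07045064  130.        ]
open_bin_lid [277.2992 222.6048 349.9008 264.6912] 0.75 [ 402.54805469 -306.17920869  130.        ]
shut_bin_bar [196.9152 171.9936 247.808  184.5888] 0.58 [ 554.88000638 -105.58033315  130.        ]
open_bin_bar [272.9984 234.5856 325.3248 249.792 ] 0.57 [ 406.69653964 -274.17238248  130.        ]
open_bin_sleeve [273.2032 231.7824 328.2944 246.1824] 0.62 [ 413.68404978 -277.95763552  130.        ]
top (array([ 395.05137303, -188.89570842,  995.57929859]), array([ 0.14460563,  0.00888513, -0.98944948]))
```

View pics/scene0.png

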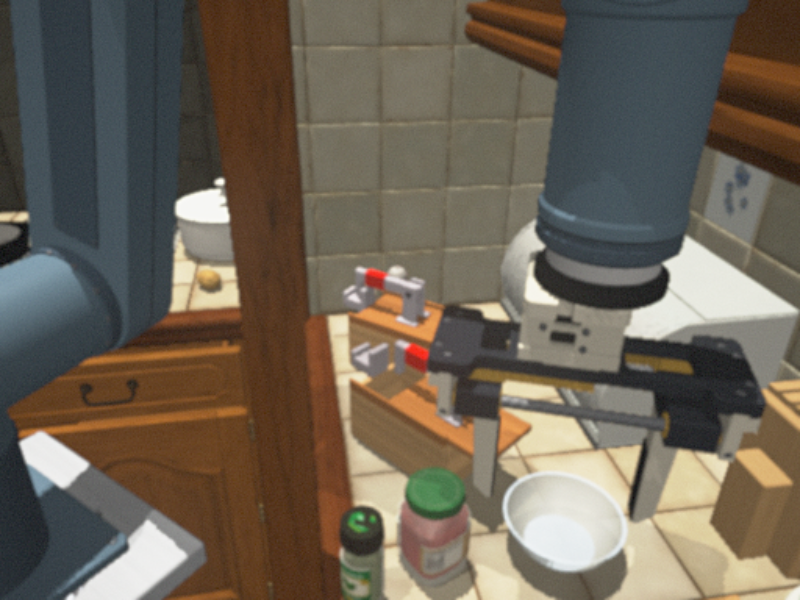

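View pics/top0.png

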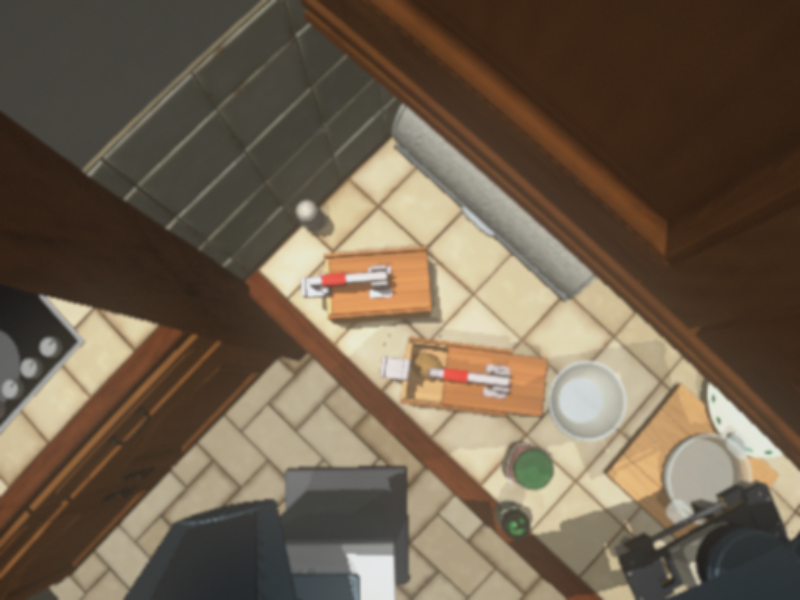

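The top view shows the open bin in the middle: red sleeve at about (456,376) in the 800 px picture, its keeper at (394,368) and lug near (497,380). The shut bin is further up, with its sleeve at (335,280). I'll measure the sleeve's centre and the slide axis next.

Run:
```python
from h import *
im=np.load("top0.npy");h=cv2.cvtColor(im,cv2.COLOR_RGB2HSV)
m=((h[...,0]<6)|(h[...,0]>174))&(h[...,1]>150)&(h[...,2]>120)
n,l,s,c=cv2.connectedComponentsWithStats(m.astype(np.uint8))
for i in range(1,n):
    if s[i,4]>25:
        ys,xs=np.where(l==i)
        P=np.array([atz("top",x,y,142)[:2] for x,y in zip(xs,ys)])
        r=cv2.minAreaRect(P.astype(np.float32))
        print(c[i],s[i],P.mean(0),r)
crop=im[210:280,225:365];cv2.imwrite("pics/crop0.png",cv2.resize(crop[:,:,::-1],None,fx=5.6,fy=5.6,interpolation=cv2.INTER_CUBIC))
# lid mask
for r in masks_of("open_bin_lid","top")[:1]:
    ys,xs=np.where(r["mask"]);P=np.array([atz("top",x,y,85)[:2] for x,y in zip(xs,ys)])
    print("lid",cv2.minAreaRect(P.astype(np.float32)))
```

```text
[213.37362637 178.79120879] [207 175  14   8  91] [552.06161435 -86.55394353] ((551.857421875, -86.37088775634766), (15.791470527648926, 29.171770095825195), 6.729287624359131)
[290.95652174 239.75      ] [284 236  15   8  92] [ 412.3465956  -255.20195766] ((412.0814208984375, -255.48902893066406), (29.479703903198242, 14.815804481506348), 80.33781433105469)
lid ((404.52978515625, -306.51806640625), (175.46961975097656, 88.6723861694336), 81.89680480957031)
```

View pics/crop0.png

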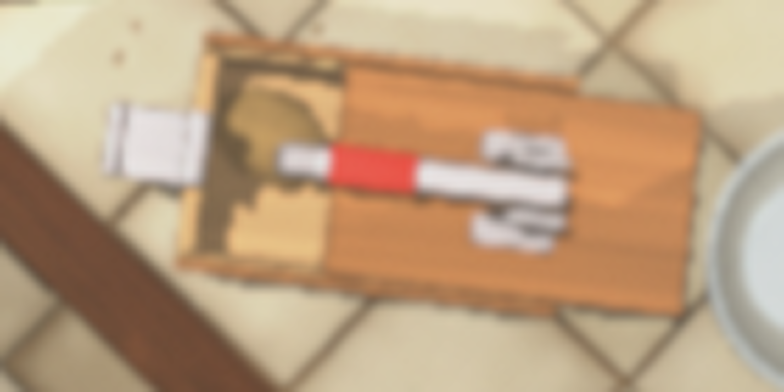

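Run:
```python
from h import *
def c(p,z): return atz("top",225+(p[0]+.5)/5.6-.5,210+(p[1]+.5)/5.6-.5,z)[:2]
def ang(a,b): d=b-a;return np.degrees(np.arctan2(d[1],d[0])),np.linalg.norm(d)
A=[("bintop",(208,38),(580,78),85),("binbot",(180,265),(550,313),85),("lidtop",(345,68),(700,112),87),("lidbot",(325,270),(685,314),87),("bar",(282,158),(566,192),138),
("opening top",(580,78),(700,100),86),("opening bot",(550,313),(685,316),86)]
for n,a,b,z in A: print(n,c(a,z),c(b,z),ang(c(a,z),c(b,z)))
print("keeper",c((157,145),100))
print("sleeve ",c((373,170),142))
for q in ((107,105),(205,115),(100,172),(195,188)): print(c(q,110))
print([round(float(x),1) for x in camera_model("top")["t"]])
```

```text
bintop [ 469.94178689 -192.82796862] [ 448.98129898 -348.60545694] (np.float64(-97.66335110810891), np.float64(157.18132178496256))
binbot [ 375.83307408 -178.839302  ] [ 351.74190587 -331.81039824] (np.float64(-98.94990829022571), np.float64(154.85651639577193))
lidtop [ 455.74913814 -249.75180065] [ 433.11904763 -398.37237553] (np.float64(-98.65778517906519), np.float64(150.33361657791005))
lidbot [ 372.28141113 -238.77515981] [ 349.48934995 -387.95187856] (np.float64(-98.68679505354433), np.float64(150.907824421672))
bar [ 417.62599813 -220.4412419 ] [ 401.17900546 -331.75013361] (np.float64(-98.40520155254974), np.float64(112.51743395421221))
opening top [ 448.92207303 -348.43006337] [ 438.19305392 -398.86572567] (np.float64(-102.00933421399586), np.float64(51.56421125395971))
opening bot [ 351.78946842 -331.65344905] [ 348.61432453 -388.13360963] (np.float64(-93.21760877804014), np.float64(56.56933867170715))
keeper [ 425.22362236 -170.73731079]
sleeve  [ 411.90352643 -255.71112714]
[ 441.58856452 -150.97802042]
[ 436.56133597 -190.7082314 ]
[ 414.52293986 -147.60033794]
[ 407.14957944 -185.92207705]
[-175.4, 538.3, 928.7]
```

Findings:
- The sleeve is at about (412.5, -255.2).
- The closing direction is (0.150, 0.989).
- The lid is about 51 mm open. Keeper centre minus tooth gives the same figure.
- The jaw axis needs to turn about +59° (7.36 units).

I'm moving above it now.

```bash
python3 -m pendant '[[[2.0,2.5,0],0.74],[[2.0,2.5,0],0.74],[[2.0,2.5,0],0.74],[[2.0,2.5,0],0.74],[[2.0,2.5,0],0.74],[[2.0,2.5,0],0.74],[[2.0,2.5,0],0.74],[[2.0,2.5,0],0.74],[[2.0,2.5,0],0.74],[[2.0,2.5,0],0.74],[[0,0,0],0]]' 60 20
cat > st.py <<'E'
from h import *
o=telemetry.get_obs();q=o["tcp_rot"];w,x,y,z=q
yd=np.array([2*(x*y-w*z),1-2*(x*x+z*z)]);a=np.degrees(np.arctan2(yd[1],yd[0]))
d=np.array([.150,.989]);p=o["tool_pos"]
print("t",o["time"],"p",p.round(1),"jaw ang",a.round(2),"f",o["wrist_force"].round(2),"fclose",(o["wrist_force"][:2]@d).round(2),"open",round(o["opening"],3), "along",((p[:2]-[412.5,-255.2])@d).round(1))
E
python3 st.py
```

```text
time: 2.12
tool_pos: [415.0, -251.0, 236.4]
tcp_rot: [0.002, 0.746, 0.666, 0.001]
wrist_force: [0.3, 0.1, -0.1]
opening: 0.598
t 2.125 p [ 415.  -251.   236.4] jaw ang -6.53 f [ 0.27  0.09 -0.08] fclose 0.13 open 0.598 along 4.5
```

```bash
python3 -m pendant '[[[-0.25,-0.4,-2.0],-0.26],[[0,0,-2.0],0],[[0,0,0],0]]'
python3 - <<'E'
from h import *
for c in("scene","top"):
    im=capture(c);np.save(f"{c}1.npy",im)
    cr=im[150:290,180:380];cv2.imwrite(f"pics/{c}1.png",cv2.resize(cr[:,:,::-1],(800,560),interpolation=cv2.INTER_CUBIC))
    for r in tip_of("open_bin_sleeve",c):
        p=np.array(r["at"])*[512,384];print(c,p,r["confidence"],atz(c,*p,130).round(1))
E
python3 st.py
```

```text
time: 2.5
tool_pos: [411.7, -257.0, 196.2]
tcp_rot: [0.003, 0.76, 0.65, -0.0]
wrist_force: [0.0, -0.0, -0.2]
opening: 0.6
scene [266.2912 231.0144] 0.6 [ 404.7 -257.7  130. ]
t 2.7 p [ 413.1 -257.7  198.3] jaw ang -8.83 f [-0.23 -0.25 -0.1 ] fclose -0.28 open 0.6 along -2.4
```

View pics/scene1.png

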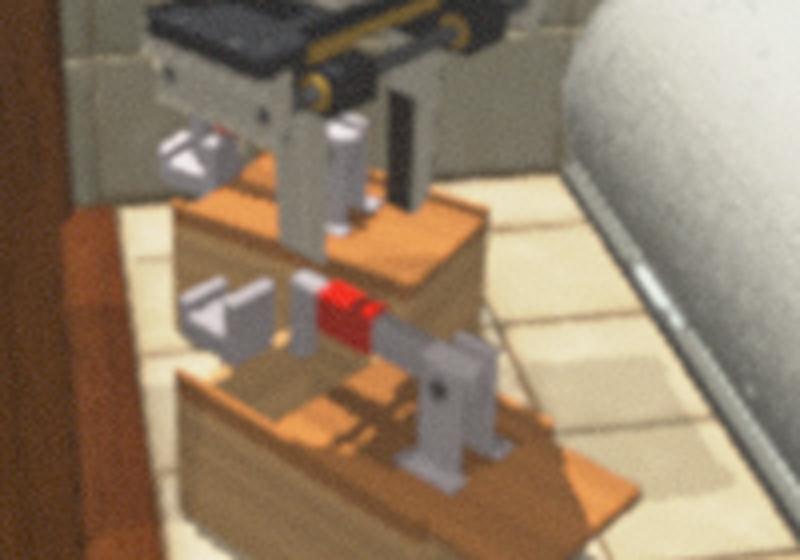

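View pics/top1.png

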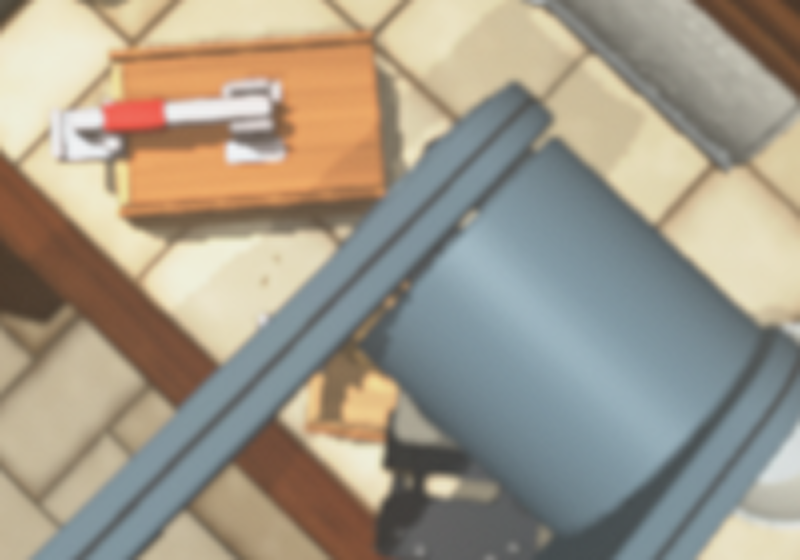

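The scene view shows the sleeve unobstructed at about (350,315) in the crop, which is pixel (267.5,229). The fingers are above and behind it in this line of sight. I'll check this against my estimate.

```bash
python3 - <<'E'
from h import *
im=np.load("scene1.npy");h=cv2.cvtColor(im,cv2.COLOR_RGB2HSV)
m=((h[...,0]<8)|(h[...,0]>172))&(h[...,1]>150)&(h[...,2]>90);m[:210]=0;m[260:]=0;m[:,:240]=0;m[:,300:]=0
ys,xs=np.where(m);print(len(xs),xs.mean(),ys.mean(),xs.min(),xs.max(),ys.min(),ys.max())
# model: visible faces box silhouette centroid for given centre
u=np.array([-.150,-.989,0]);v=np.array([.989,-.150,0]);z=np.array([0,0,1.])
def sil(c):
    P=[proj("scene",np.array(c)+u*18*a+v*8*b+z*12*g) for a in(-1,1) for b in(-1,1) for g in(-1,1)]
    H=cv2.convexHull(np.array(P,np.float32));M=cv2.moments(H);b=H.reshape(-1,2)
    return M["m10"]/M["m00"],M["m01"]/M["m00"],M["m00"],b.min(0),b.max(0)
print(sil((412.5,-255.2,130)));print(sil((414.5,-254,130)));print(sil((412.5,-255.2,127)))
E
python3 st.py
```

```text
191 266.6125654450262 227.9476439790576 260 276 220 237
(267.6161062488504, 228.7577273828446, 301.05199688114226, array([257.599  , 218.15564], dtype=float32), array([277.72903, 239.56023], dtype=float32))
(267.6726787365334, 228.0786106929452, 299.41251513757743, array([257.6813 , 217.51384], dtype=float32), array([277.75937, 238.84271], dtype=float32))
(267.57312795955994, 230.08470846793531, 300.0430788178928, array([257.57483, 219.4835 ], dtype=float32), array([277.66687, 240.8856 ], dtype=float32))
t 2.7 p [ 413.1 -257.7  198.3] jaw ang -8.83 f [-0.23 -0.25 -0.1 ] fclose -0.28 open 0.6 along -2.4
```

The reprojection agrees to about 1 px. I'm descending and gripping.

```bash
python3 -m pendant '[[[0,0.25,-2.0],0],[[0,0,-2.0],0],[[0,0,-1.5],0],[[0,0,-0.9],0],[[0,0,0],0],[[0,0,0],0]]'; python3 st.py
```

```text
time: 3.45
tool_pos: [415.4, -258.5, 137.7]
tcp_rot: [0.01, 0.76, 0.65, 0.0]
wrist_force: [0.1, -0.2, 0.2]
opening: 0.602
t 3.45 p [ 415.4 -258.5  137.7] jaw ang -8.91 f [ 0.05 -0.21  0.15] fclose -0.2 open 0.602 along -2.8
```

```bash
python3 -m pendant '[[[-0.15,0.2,-0.5],0],[[-0.15,0.15,-0.5],0],[[0,0,0],0]]'; python3 st.py
```

```text
time: 3.82
tool_pos: [412.6, -255.1, 128.1]
tcp_rot: [0.011, 0.76, 0.65, 0.0]
wrist_force: [0.1, 0.5, 0.4]
opening: 0.601
t 3.825 p [ 412.6 -255.1  128.1] jaw ang -8.91 f [0.05 0.48 0.39] fclose 0.48 open 0.601 along 0.1
```

```bash
python3 -m pendant '[[[0,0,0],0],[[0,0,0],0],[[0,0,0],0],[[0,0,0],0],[[0,0,0],0],[[0,0,0],0]]' 0 20; python3 st.py
python3 - <<'E'
from h import *
im=capture("scene")
cr=im[150:290,180:380];cv2.imwrite("pics/s2.png",cv2.resize(cr[:,:,::-1],(800,560),interpolation=cv2.INTER_CUBIC))
E
```

```text
time: 4.58
tool_pos: [413.1, -255.4, 128.4]
tcp_rot: [0.012, 0.76, 0.65, 0.001]
wrist_force: [1.4, -0.4, 0.0]
opening: 0.17
t 4.575 p [ 413.1 -255.4  128.4] jaw ang -8.9 f [ 1.42 -0.37  0.03] fclose -0.15 open 0.17 along -0.1
```

View pics/s2.png

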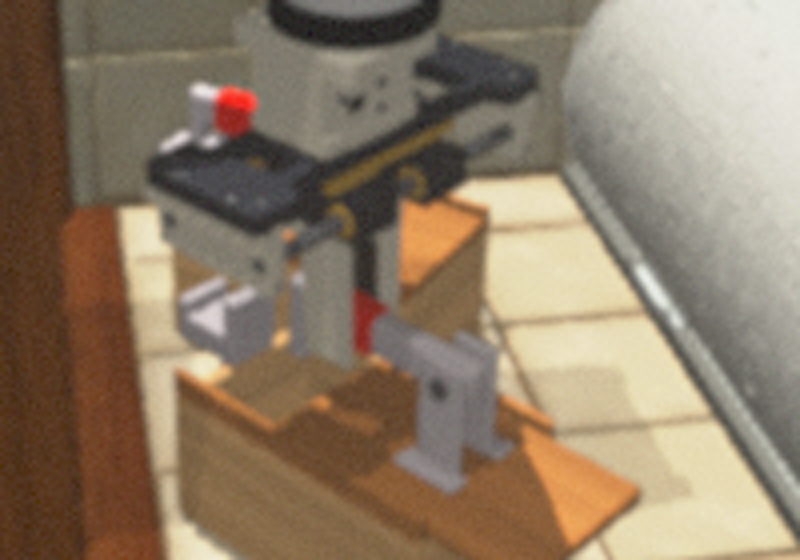

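The opening is 0.17, about 16 mm, so the sleeve is gripped between the fingers at (340,320) in the crop. I'm lifting it along the hinge's arc.

```bash
python3 -m pendant '[[[0,-0.04,0.7],0],[[-0.02,-0.11,0.7],0],[[-0.03,-0.2,0.7],0],[[-0.04,-0.28,0.7],0],[[0,0,0],0],[[0,0,0],0]]'; python3 st.py
python3 - <<'E'
from h import *
im=capture("scene")
cr=im[150:290,180:380];cv2.imwrite("pics/s3.png",cv2.resize(cr[:,:,::-1],(800,560),interpolation=cv2.INTER_CUBIC))
E
```

```text
time: 5.38
tool_pos: [412.0, -262.0, 157.9]
tcp_rot: [0.011, 0.76, 0.65, 0.001]
wrist_force: [3.3, -0.8, -2.3]
opening: 0.171
t 5.375 p [ 412.  -262.   157.9] jaw ang -8.93 f [ 3.33 -0.84 -2.35] fclose -0.33 open 0.171 along -6.8
```

View pics/s3.png

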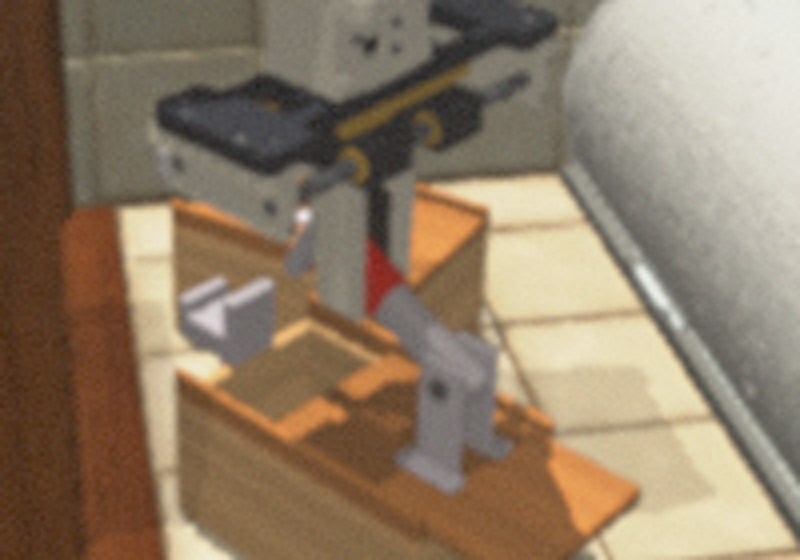

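The bar is lifted about 29 mm, with the tooth at (300,240) in the crop and above the keeper's horn. I'm drawing the lid shut, 42 mm first.

```bash
python3 -m pendant '[[[0.1,0.7,0],0],[[0.1,0.7,0],0],[[0.1,0.7,0],0],[[0.1,0.7,0],0],[[0.1,0.7,0],0],[[0.1,0.7,0],0],[[0,0,0],0]]'; python3 st.py
```

```text
time: 6.3
tool_pos: [419.0, -216.6, 157.9]
tcp_rot: [0.012, 0.76, 0.65, 0.001]
wrist_force: [3.4, 1.1, -2.4]
opening: 0.174
t 6.3 p [ 419.  -216.6  157.9] jaw ang -8.89 f [ 3.38  1.08 -2.37] fclose 1.58 open 0.174 along 39.2
```

```bash
python3 -m pendant '[[[0.03,0.3,0],0],[[0,0,0],0]]'; python3 st.py; python3 -m pendant '[[[0.03,0.2,0],0],[[0,0,0],0]]'; python3 st.py
```

```text
time: 6.55
tool_pos: [419.5, -213.3, 157.9]
tcp_rot: [0.012, 0.76, 0.65, 0.001]
wrist_force: [3.4, 0.6, -2.4]
opening: 0.172
t 6.55 p [ 419.5 -213.3  157.9] jaw ang -8.9 f [ 3.42  0.55 -2.41] fclose 1.06 open 0.172 along 42.5
time: 6.8
tool_pos: [419.7, -211.3, 157.9]
tcp_rot: [0.012, 0.76, 0.65, 0.001]
wrist_force: [4.1, -0.1, -1.4]
opening: 0.176
t 6.8 p [ 419.7 -211.3  157.9] jaw ang -8.92 f [ 4.08 -0.11 -1.45] fclose 0.5 open 0.176 along 44.5
```

```bash
python3 -m pendant '[[[0.02,0.15,0],0],[[0,0,0],0]]'; python3 st.py; python3 -m pendant '[[[0.02,0.15,0],0],[[0,0,0],0]]'; python3 st.py
```

```text
time: 7.05
tool_pos: [420.0, -210.0, 157.9]
tcp_rot: [0.012, 0.76, 0.65, 0.001]
wrist_force: [3.6, 0.2, -2.2]
opening: 0.169
t 7.05 p [ 420.  -210.   157.9] jaw ang -8.93 f [ 3.62  0.21 -2.21] fclose 0.75 open 0.169 along 45.9
time: 7.3
tool_pos: [420.1, -209.2, 157.9]
tcp_rot: [0.012, 0.76, 0.65, 0.001]
wrist_force: [3.4, -1.0, -2.7]
opening: 0.178
t 7.3 p [ 420.1 -209.2  157.9] jaw ang -8.92 f [ 3.42 -0.97 -2.7 ] fclose -0.45 open 0.178 along 46.6
```

```bash
python3 -m pendant '[[[0.02,0.2,0],0],[[0,0,0],0]]'; python3 st.py; python3 -m pendant '[[[0.02,0.2,0],0],[[0,0,0],0]]'; python3 st.py;python3 - <<'E'
from h import *
for c in("scene","top"):
    im=capture(c)
    cr=im[150:290,180:380];cv2.imwrite(f"pics/{c}4.png",cv2.resize(cr[:,:,::-1],(800,560),interpolation=cv2.INTER_CUBIC))
E
```

```text
time: 7.55
tool_pos: [420.1, -209.2, 157.7]
tcp_rot: [0.013, 0.76, 0.65, -0.001]
wrist_force: [2.8, 0.2, -3.0]
opening: 0.175
t 7.55 p [ 420.1 -209.2  157.7] jaw ang -8.92 f [ 2.82  0.19 -2.96] fclose 0.61 open 0.175 along 46.7
time: 7.8
tool_pos: [420.1, -209.0, 157.5]
tcp_rot: [0.015, 0.76, 0.65, -0.002]
wrist_force: [3.5, -1.0, -2.4]
opening: 0.173
t 7.8 p [ 420.1 -209.   157.5] jaw ang -8.92 f [ 3.5  -0.98 -2.39] fclose -0.44 open 0.173 along 46.8
```

View pics/scene4.png

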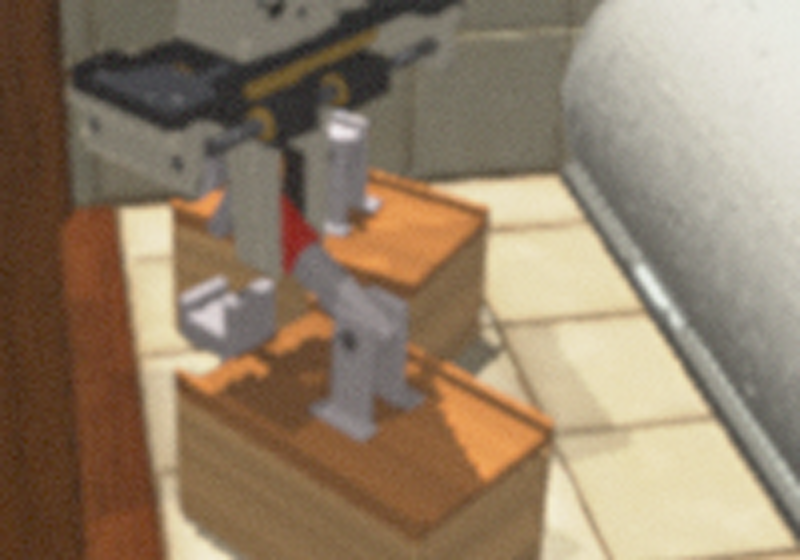

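View pics/top4.png

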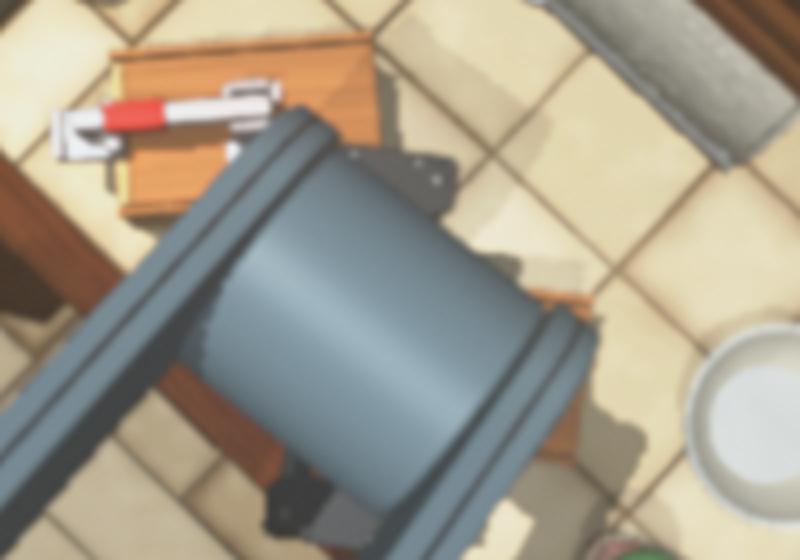

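The lid is flush with the bin's end wall at (550,430) in the crop, and it no longer advances when pushed at 46.8 mm along. With the 6.8 mm arc shift that makes 53.6 mm of travel, so it's on the stop. The bar is up over the keeper. I'm lowering along the arc, biased slightly towards shut.

```bash
python3 -m pendant '[[[0.05,0.33,-0.7],0],[[0.03,0.22,-0.7],0],[[0.02,0.15,-0.7],0],[[0,0,0],0]]'; python3 st.py
```

```text
time: 8.4
tool_pos: [421.3, -201.9, 136.4]
tcp_rot: [0.016, 0.759, 0.65, -0.003]
wrist_force: [1.6, -3.3, 0.0]
opening: 0.167
t 8.4 p [ 421.3 -201.9  136.4] jaw ang -8.84 f [ 1.59 -3.35  0.03] fclose -3.07 open 0.167 along 54.0
```

```bash
python3 -m pendant '[[[0,0.02,-0.4],0],[[0,0.02,-0.4],0],[[0,0,0],0]]'; python3 st.py
python3 - <<'E'
from h import *
for c in("scene",):
    im=capture(c)
    cr=im[150:290,180:380];cv2.imwrite(f"pics/{c}5.png",cv2.resize(cr[:,:,::-1],(800,560),interpolation=cv2.INTER_CUBIC))
E
```

```text
time: 8.78
tool_pos: [421.6, -201.3, 128.7]
tcp_rot: [0.016, 0.759, 0.65, -0.002]
wrist_force: [-1.0, -0.6, 5.6]
opening: 0.174
t 8.775 p [ 421.6 -201.3  128.7] jaw ang -8.83 f [-0.99 -0.58  5.62] fclose -0.73 open 0.174 along 54.7
```

View pics/scene5.png

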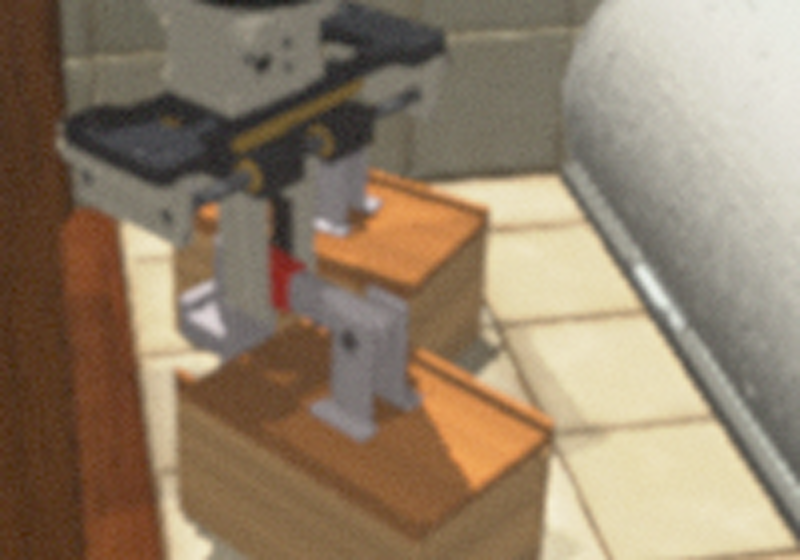

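The bar is level again with an upward force of 5.6 N, so it's seated. I'm releasing and retreating straight up.

```bash
python3 -m pendant '[[[0,0,0],0],[[0,0,0],0],[[0,0,0],0],[[0,0,0],0]]' 50; python3 -m pendant '[[[0,0,1.0],0],[[0,0,1.5],0],[[0,0,3],0],[[0,0,3],0],[[0,0,3],0],[[0,0,0],0]]'; python3 st.py
python3 - <<'E'
from h import *
for c in("scene",):
    im=capture(c)
    cr=im[150:290,180:380];cv2.imwrite(f"pics/{c}6.png",cv2.resize(cr[:,:,::-1],(800,560),interpolation=cv2.INTER_CUBIC))
E
```

```text
time: 9.32
tool_pos: [420.3, -199.7, 127.3]
tcp_rot: [0.014, 0.76, 0.65, -0.002]
wrist_force: [0.7, 0.3, -0.3]
opening: 0.493
time: 10.07
tool_pos: [420.1, -199.4, 248.6]
tcp_rot: [0.014, 0.76, 0.65, -0.002]
wrist_force: [0.1, 0.7, 0.3]
opening: 0.499
t 10.075 p [ 420.1 -199.4  248.6] jaw ang -8.87 f [0.15 0.74 0.35] fclose 0.76 open 0.499 along 56.4
```

View pics/scene6.png

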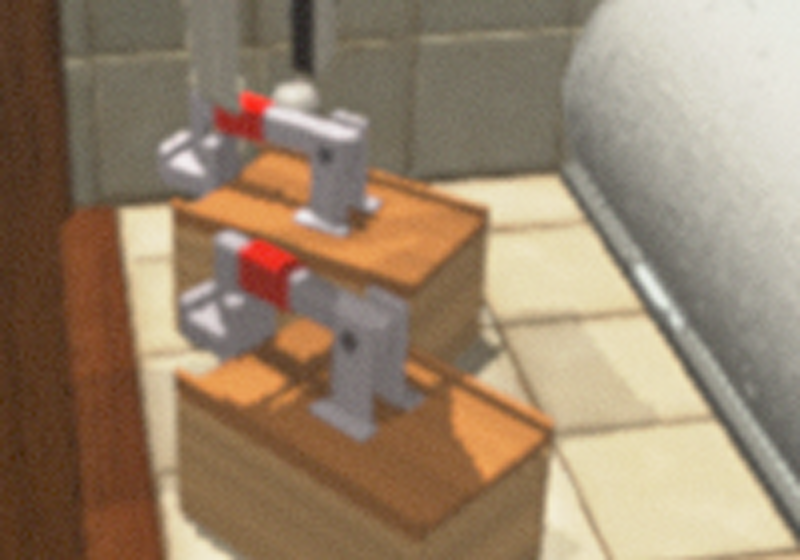

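The bar lies level with its tooth down in the keeper at (225,290) in the crop, and the lid is flush. I'll move the arm clear and check from the top as well.

```bash
python3 -m pendant '[[[-1.5,-3,0],0],[[-1.5,-3,0],0],[[-1.5,-3,0],0],[[-1.5,-3,0],0],[[-1.5,-3,0],0],[[-1.5,-3,0],0],[[-1.5,-3,0],0],[[-1.5,-3,0],0],[[0,0,0],0]]'; python3 st.py
python3 - <<'E'
from h import *
for c in("scene","top"):
    im=capture(c)
    if c=="top": im_t=im
    cr=im[150:290,180:380];cv2.imwrite(f"pics/{c}7.png",cv2.resize(cr[:,:,::-1],(800,560),interpolation=cv2.INTER_CUBIC))
    h=cv2.cvtColor(im,cv2.COLOR_RGB2HSV)
    m=((h[...,0]<6)|(h[...,0]>174))&(h[...,1]>150)&(h[...,2]>110)
    n,l,s,ce=cv2.connectedComponentsWithStats(m.astype(np.uint8))
    for i in range(1,n):
        if s[i,4]>40: print(c,ce[i],s[i],atz(c,*ce[i],142 if c=="top" else 130).round(1))
    for X in((421,-202,130),(421,-202,142),(421,-202,144)): print(X,proj(c,X))
E
```

```text
time: 11.25
tool_pos: [291.1, -439.3, 233.8]
tcp_rot: [0.002, 0.759, 0.651, 0.0]
wrist_force: [-0.3, 0.5, 0.3]
opening: 0.497
t 11.25 p [ 291.1 -439.3  233.8] jaw ang -8.78 f [-0.29  0.46  0.26] fclose 0.41 open 0.497 along -200.3
scene [239.59836066 177.77868852] [234 172  13  13 122] [554.2 -82.  130. ]
scene [246.38787879 217.07272727] [240 210  17  17 165] [ 422.4 -198.4  130. ]
(421, -202, 130) [247.43779505 217.95310528]
(421, -202, 142) [247.46066171 212.74241111]
(421, -202, 144) [247.46448907 211.86679789]
top [213.41304348 178.82608696] [207 175  14   8  92] [552.  -86.6 142. ]
top [267.13333333 236.75555556] [261 233  14   9  90] [ 420.2 -203.3  142. ]
(421, -202, 130) [266.46707182 236.59087347]
(421, -202, 142) [266.54567723 236.42402212]
(421, -202, 144) [266.5589927  236.39575773]
```

View pics/top7.png

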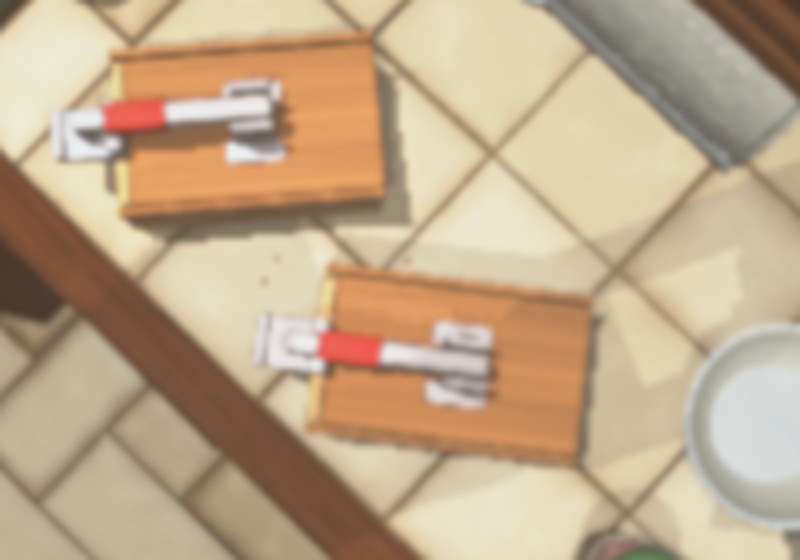

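View pics/scene7.png

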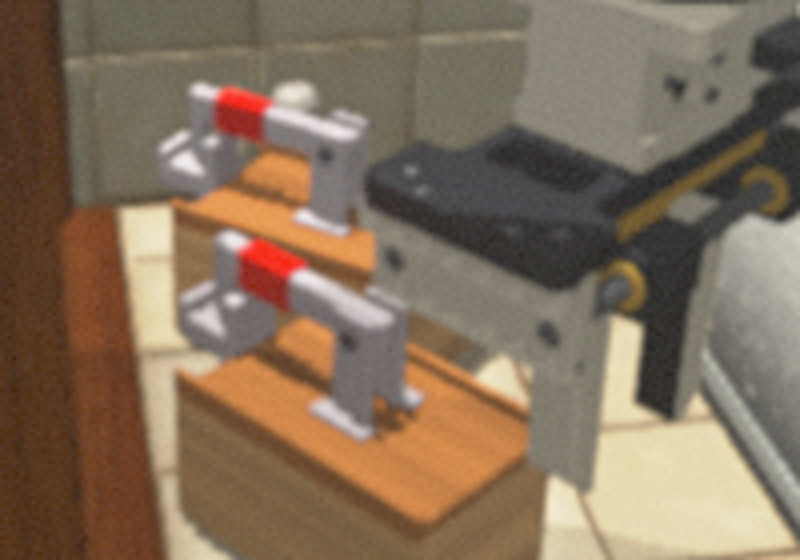

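Both views show the two bins in the same latched, level state. The sleeve sits within 1 px of the shut pose in each, and the other latch hasn't moved (sleeve still at (552,-86.6)). I'm handing in.

```bash
python3 -c "
from cell import robot
print(robot.finish_job())"
```

```text
the job is handed in; nothing more can be done
None
```

The open bin is now shut and latched, and I handed the job in at about 11.5 s of the 38 s allowed. I gripped the sleeve, lifted it about 29 mm and drew the lid about 54 mm to its stop with the bar held up. Then I lowered the bar into the notch along its hinge arc, let go and moved the arm clear.

**Final checks:**
- **Latch and lid:** both cameras show the lid flush and the bar level, with its tooth in the keeper. The sleeve is within about 1 px of where it should be when shut.
- **Other bin:** its sleeve is in the same place in the top view as at the start, and its latch still lies level.
- **Force:** the wrist readings I took stayed below about 6 N. I only read them at the end of each move, so brief peaks in between are not covered.

**What disagreed:**
- **Lid stop:** the wrist force never showed a clear rise at the stop. I took the lid as shut because it stopped advancing and looked flush in the picture.
- **Lid travel:** the measured 54 mm is 2–3 mm more than my first camera estimate of about 51 mm.

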